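Check a block heater with a thermometer, then hold its sprung lid just below balance

TASK

Pick the infrared thermometer stick up off the dark mat, point its nose squarely at the face of the round black test boss on the front of the block heater from about 5 cm away, hold it steady there for two seconds, then lay it back flat on the mat without dropping it. Next take the heater's sprung lid by its front handle, raise it 5 to 15 degrees past its balance point (not to its stop), ease it back, and finish still gripping the handle, with the lid held still 3 to 10 degrees below the balance point, where it would fall shut by itself if let go. Leave the bottles, jar and cup alone.

Things in the scene. Friction and masses are not known exactly. Their poses are not given: they have to be found in the camera images.
- thermo: infrared thermometer stick: white box-shaped body 130 long x 28 wide x 32 high (mm) with a black round nose (22 diameter, 25 long) on its front end; about 0.12 kg. Origin: centre of its underside, near its centre of mass; x runs to the nose (body from x -75 to +55, nose to +80), z up. It starts flat on the mat, nose roughly away from the robot
- thermo_tip (a point): centre of the end of the thermometer's nose, 80 mm ahead of and 16 mm above the thermometer's origin; it looks along the thermometer's x
- mat: dark rubber mat, 220 (x) x 120 (y) x 3 mm thick, fixed on the table; origin: centre of its underside
- heater: white bench block heater, 180 deep (x) x 240 wide (y) x 115 high, fixed on the table, its front (-x face) towards the robot; origin: centre of its underside. The front is flat apart from the boss and the lid handle. A grey control panel is on the half of the front at -y, the test boss on the half at +y
- spot (a point): centre of the flat face of the round black test boss (36 mm diameter, standing 12 mm out of the heater's front), 65 mm above the table and 70 mm to +y of the heater's middle; the face looks along the heater's -x. Axes as the heater's
- lid (a joint): angle of the grey lid (180 x 240 x 18 mm, 0.8 kg), rad: 0 shut, growing as its front rises; stop at 1.30. Its hinge line runs along the heater's y, 90 mm to +x of the heater's origin, 115 mm up. Sprung: below its balance point, 0.85 rad (49 degrees), it falls shut, above it the spring pulls it on open; 1 to 2 N at the handle move it. A metal arc at its -y side has a black mark there, met by its lower face
- lid_handle (a point): black handle of the lid: crossbar 22 diameter x 40 long along the heater's y, on a tongue 14 wide, 37 ahead of the lid's front edge. Origin: centre of the crossbar, 217 mm from the hinge line along the lid and 9 mm above the lid's lower face (125 mm above the table when shut). x towards the hinge, y along the bar. Gripped by its two flat ends from above it swivels between the fingers as the lid turns
- jar: glass jar with steel lid, 72 diameter, 100 high; leave it alone
- wash_bottle: white bottle with black cap, 72 diameter, 190 high; leave it alone
- gel_bottle: clear bottle with red cap, 66 diameter, 200 high; leave it alone
- dropper_a: small white dropper bottle, 32 diameter, 92 high; leave it alone
- dropper_b: another such dropper bottle, 32 diameter, 92 high; leave it alone
- cup: small red plastic cup, 70 diameter, 45 high; leave it alone
Not all that is in view belongs to the job. What is shaped like the thermo but orange or turquoise is not meant.

How it is judged:
On the way, in this order (a step that is already met when the one before it is completed fails the run):
1. the thermometer, held by the fingers, points at the test boss from 20 to 100 mm, its line of sight within 17 mm of its face's centre and within 25 degrees of square, and is kept steady for a second (x of spot in the frame of thermo_tip between 0.02 and 0.1 m and y of spot in the frame of thermo_tip between -0.017 and 0.017 m and z of spot in the frame of thermo_tip between -0.017 and 0.017 m and angle between the x axis of thermo and the x axis of heater, either way round below 0.44 rad and linear speed of thermo below 0.03 m/s and angular speed of thermo below 0.3 rad/s and contact force between the fingers and thermo above 0.3 N and value of joint lid below 0.1 rad), for 1 s.
2. the thermometer lies flat on the mat again, let go and at rest, the lid still shut (x of thermo in the frame of mat between -0.08 and 0.08 m and y of thermo in the frame of mat between -0.055 and 0.055 m and z of thermo in the frame of mat below 0.009 m and angle between thermo's own z axis and vertical below 0.12 rad and contact force between the fingers and thermo below 0.05 N and linear speed of thermo below 0.02 m/s and value of joint lid below 0.1 rad), for 0.3 s.
3. the lid, held by its handle, is past its balance point (value of joint lid above 0.89 rad and contact force between the fingers and lid_c2 above 0.1 N), for 0.1 s.
At the end, for the whole second after the job is handed in: the lid is still at 0.64 to 0.825 rad (balance: 0.85), held by the gripper at its handle, and the thermometer lies flat on the mat (its origin within 80 mm and 55 mm of the mat's centre along and across it), let go (value of joint lid between 0.64 and 0.825 rad and velocity of joint lid between -0.05 and 0.05 rad/s and contact force between the fingers and lid_c2 above 0.1 N and x of thermo in the frame of mat between -0.08 and 0.08 m and y of thermo in the frame of mat between -0.055 and 0.055 m and z of thermo in the frame of mat below 0.009 m and angle between thermo's own z axis and vertical below 0.12 rad and contact force between the fingers and thermo below 0.05 N); the arm keeps its last pose, push and grip.
It fails at once if the lid flies open (past 1.22 rad) (value of joint lid above 1.22 rad).
It fails at once if the thermometer is dropped (height (world z) of thermo above 0.05 m and contact force between the fingers and thermo below 0.01 N).
It fails at once if a bottle, the jar or the cup is pushed more than 20 mm or upset (distance of any of jar, wash_bottle, gel_bottle, dropper_a, dropper_b, cup from where it was at the start of the episode above 0.02 m or angle between any of jar, wash_bottle, gel_bottle, dropper_a, dropper_b, cup's own z axis and vertical above 0.4 rad).
It also fails if it takes over 67 s, if anything falls off the work surface, if the arm or the gripper's body presses on something with over 40 N, if the wrist force passes 120 N, or if a joint passes its speed limit or range.

ROBOT

A 7-joint arm with a two-finger parallel gripper is mounted at the origin on the work surface. World frame = base frame: x ahead of the robot, y to its left, z up, the work surface at z = 0. Lengths are in m, angles in rad, forces in N, time in s.
With the tool pointing down it reaches from about 0.4 to 0.85 m from the base axis. Payload 4.5 kg.
Tool frame: the origin (TCP) lies on the centre line of the jaws, within the pads' length; the fingertips stand 11 mm ahead of it and the grasp point (between the pads) lies 8 mm behind it; x points along the fingers, z is the direction in which the jaws open and shut, and the axes are right-handed (so a half turn about x gives the same grasp; the last joint's range is limited). The gripper opens to 88 mm and grips with 3 to 60 N. Pads are 18 mm wide; open, the fingers measure 123 mm over their backs; the gripper's body (75 mm by 187 mm) begins 45 mm behind the grasp point.
Start: joints at [1.244, 0.689, -0.195, 1.565, 0.157, 0.902, -0.215], TCP at [0.221, -0.585, 0.25] pointing down, gripper open.
Joint ranges: [-3.01, 3.01], [-0.46, 2.08], [-1.47, 1.51], [0.13, 2.56], [-1, 4.14], [0.04, 2.09], [-2.66, 2.66]. Speed limits (rad/s): [2.57, 2.57, 3.14, 3.14, 3.14, 3.14, 3.14].

INTERFACE

Orientations are given as a rotation vector (axis times angle).
In Python, from rig import * gives the robot as it stands.
- The arm moves only by the tool step_arm, never from a script. Its argument "plan" is a list of rows, each a list of 3 entries, a list of its own where there are three numbers: the shift along the tool's x, y, z in m, then the turn, a rotation vector about the tool's x, y, z in degrees, then the gripper's target within -1 to 1 (fully open at 1, half-way at 0, shut at -1). In form: [[[x, y, z], [ax, ay, az], jaw], ...]. A call has 1 to 10 rows; each row is the pose to reach, as a shift and turn from the pose commanded when the call began, along the tool's axes at that moment; what a row does not reach only later rows make up. A row lasts 1/10 s, in which the tool goes at most 50 mm and 8.59 degrees, less where a joint would pass 70% of its speed; a pose out of reach is approached as far as the arm can. A call with a gripper value outside its range is refused whole. The fingers move at their own pace and stop on an object; the grip force is fixed at half the most. Time passes only in rows, so rows that repeat a pose let the fingers close. It gives the time, the measured TCP pose, the force and the opening at its end, in the units of the state.
- get_obs(): the state, without advancing time (a new reading comes with each control period).
- read_camera(name): name is "side" or "top"; returns a dict with "color" (400x640x3 uint8, blue, green, red), "K" (3x3 intrinsics, pixels), "rvec" (rotation vector, rad) and "tvec" (3), from world to camera coordinates, as OpenCV has them. Camera axes: x right, y down, z forward; pixel columns grow to the right and rows downward; lengths in m; the calibration is good to about 2 mm. A picture is of the moment at which its call begins. There is no depth.
- close_job(): hands the job in, once; it reports no verdict.
The state is a dict: "time": time; "joint_positions": joint angles; "joint_vel": joint speeds; "effort": joint torques, N m; "tcp_pos": TCP position; "tool_rot": TCP orientation; "contact_force": force on the tool from outside, world axes, zero at the start; "torque": the same for the moment, N m; "gripper_width": finger opening in m.
Only numpy, scipy, OpenCV 4.12 (cv2) and the standard library are available. Lean on these libraries where they do the work, as an engineer would, in place of code of your own. Each camera call takes 0.05 s, during which the arm holds its last target.

## Working session

There is one attempt and no reset: what is moved stays moved. The work goes in short steps, Python scripts to look and compute and a tool call to move; the robot and the scene stay as the last step left them, time stands still between calls to the robot, and variables do not carry over. Pictures are saved under pics/ and viewed, and the job is handed in when it is done.

Besides the shell and the picture viewer there is one more tool, called after "Call:" as name([rows], argument=value, ...), one row to a line, values as JSON. step_arm: Moves the arm, as the interface text tells. Its arguments: {"type":"object","properties":{"plan":{"type":"array","items":{"type":"array"}}},"required":["plan"]}

```bash
mkdir -p pics; ls
python3 - <<'E'
from rig import *
import cv2
o=get_obs();print(o)
for n in("side","top"):
    c=read_camera(n);cv2.imwrite(f"pics/{n}0.png",c["color"]);print(n,c["K"],c["rvec"],c["tvec"])
E
```

```text
pics
{'time': 0.0, 'joint_positions': array([ 1.24376834,  0.68998828, -0.1945231 ,  1.5663179 ,  0.15735408,
        0.90252928, -0.21511231]), 'joint_vel': array([ 0.00163188,  0.00061425,  0.00140995,  0.00116339, -0.0005804 ,
        0.0008096 , -0.00176996]), 'effort': array([ 1.41797136e-03, -5.27562904e+01, -1.26653899e+00, -1.53429633e+01,
       -5.26217173e-02,  6.60844307e-03,  1.97380068e-04]), 'tcp_pos': array([ 0.22038689, -0.58420489,  0.24891456]), 'tool_rot': array([ 0.94030701,  1.36025943, -0.93881632]), 'contact_force': array([-0.12164903, -0.46950405,  0.75926066]), 'torque': array([ 0.08736989, -0.02733617, -0.00086723]), 'gripper_width': 0.08801814570459947}
side [[390.35148434   0.         321.40695479]
 [  0.         390.35148434 198.98375488]
 [  0.           0.           1.        ]] [ 0.60102275 -2.43859567  1.43069466] [0.42758386 0.24401199 1.06371789]
top [[488.56570419   0.         323.3592634 ]
 [  0.         488.56570419 202.26031719]
 [  0.           0.           1.        ]] [ 2.10833432 -2.1607435   0.17463414] [-0.09608185  0.53828699  1.64633245]
```

View pics/side0.png

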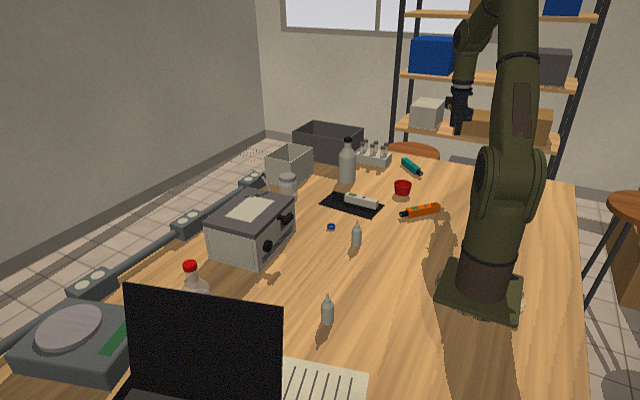

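View pics/top0.png

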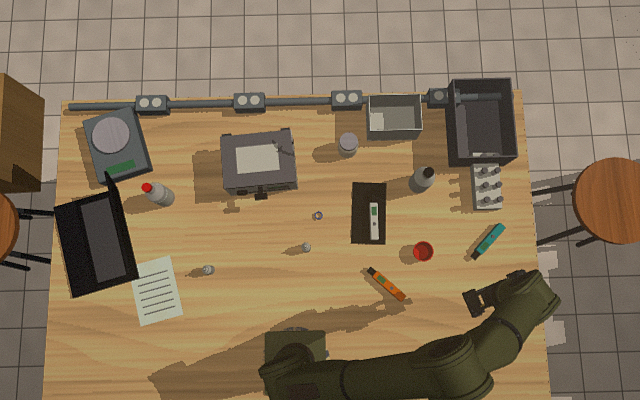

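Run:
```python
import cv2
t=cv2.imread("pics/top0.png");s=cv2.imread("pics/side0.png")
def z(im,x0,y0,w,h,k,n): cv2.imwrite(n,cv2.resize(im[y0:y0+h,x0:x0+w],None,fx=k,fy=k,interpolation=cv2.INTER_CUBIC))
z(t,340,170,60,80,7,"pics/c1.png"); z(t,210,120,100,85,7,"pics/c2.png")
z(s,195,180,110,95,7,"pics/c3.png"); z(s,310,180,90,50,8,"pics/c4.png")
```

```text
(no output)
```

View pics/c1.png

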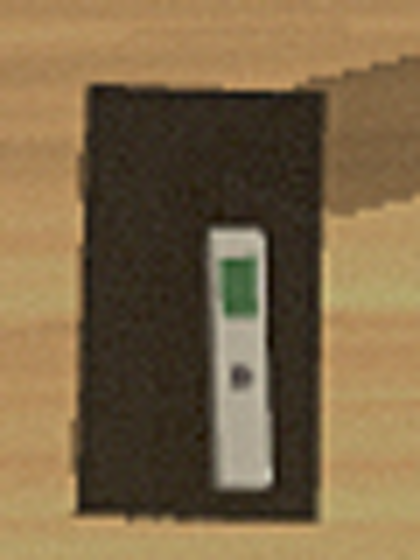

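View pics/c2.png

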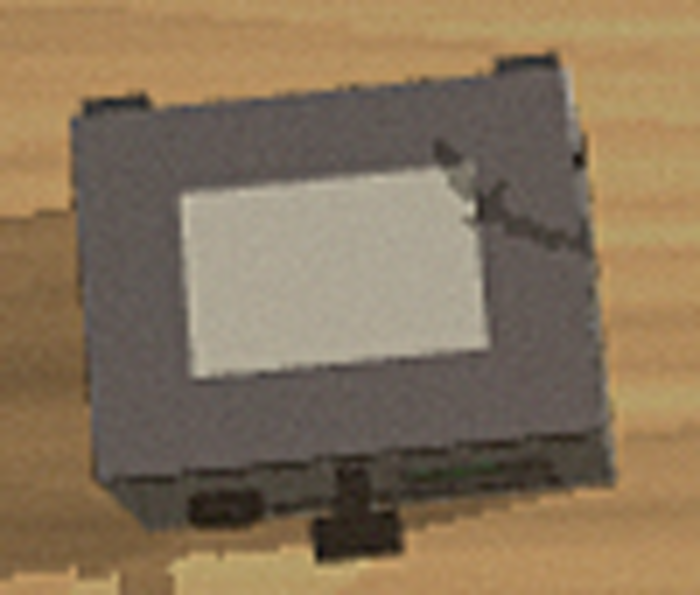

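View pics/c3.png

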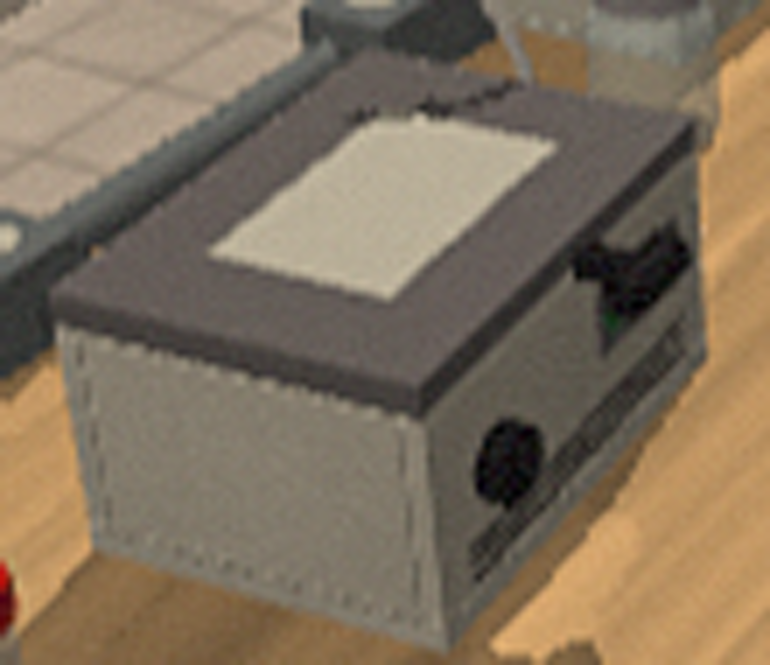

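View pics/c4.png

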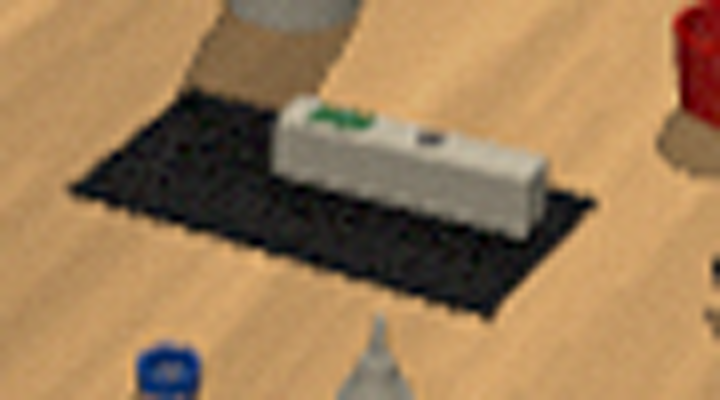

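```bash
cat > h.py <<'E'
import numpy as np,cv2
from scipy.optimize import least_squares
from scipy.spatial.transform import Rotation as R
CAM={"side":(np.array([[390.35148434,0,321.40695479],[0,390.35148434,198.98375488],[0,0,1]]),np.array([0.60102275,-2.43859567,1.43069466]),np.array([0.42758386,0.24401199,1.06371789])),
"top":(np.array([[488.56570419,0,323.3592634],[0,488.56570419,202.26031719],[0,0,1]]),np.array([2.10833432,-2.1607435,0.17463414]),np.array([-0.09608185,0.53828699,1.64633245]))}
def proj(n,P):
    K,r,t=CAM[n];return cv2.projectPoints(np.asarray(P,float).reshape(-1,1,3),r,t,K,None)[0].reshape(-1,2)
def un(p,x0,y0,k): return ((p[0]+.5)/k-.5+x0,(p[1]+.5)/k-.5+y0)
def place(q,P): 
    P=np.array(P,float);c,s=np.cos(q[2]),np.sin(q[2]);return np.c_[q[0]+c*P[:,0]-s*P[:,1],q[1]+s*P[:,0]+c*P[:,1],P[:,2]]
def fit(obs,q0,show=True):
    # obs list (cam,pix,local)
    def f(q): return np.concatenate([proj(c,place(q,[l]))[0]-np.array(p) for c,p,l in obs])
    s=least_squares(f,q0,loss="soft_l1")
    if show: print(np.round(s.x,4),"yaw",round(np.degrees(s.x[2]),2),"\n",np.round(s.fun if 0 else f(s.x).reshape(-1,2),1).tolist())
    return s.x
E
python3 - <<'E'
from h import *
T2=lambda p:("top",un(p,210,120,7)); S3=lambda p:("side",un(p,195,180,7))
T1=lambda p:("top",un(p,340,170,7)); S4=lambda p:("side",un(p,310,180,8))
o=[(T2((75,118)),(.09,.12,.133)),(T2((565,68)),(.09,-.12,.133)),(T2((605,430)),(-.09,-.12,.133)),(T2((98,478)),(-.09,.12,.133)),
(T2((358,535)),(-.127,0,.130)),(S3((510,462)),(-.102,.07,.065)),(S3((418,385)),(-.09,.12,.133)),(S3((52,295)),(.09,.12,.133)),(S3((695,125)),(-.09,-.12,.133)),(S3((445,648)),(-.09,.12,0)),(S3((98,548)),(.09,.12,0))]
fit([(a[0],a[1],b) for a,b in o],[.7,.2,.1])
o=[(T1((90,85)),(.11,.06,.003)),(T1((326,92)),(.11,-.06,.003)),(T1((320,520)),(-.11,-.06,.003)),(T1((78,515)),(-.11,.06,.003)),
(S4((190,88)),(.11,-.06,.003)),(S4((70,190)),(.11,.06,.003)),(S4((490,320)),(-.11,.06,.003)),(S4((597,203)),(-.11,-.06,.003))]
fit([(a[0],a[1],b) for a,b in o],[.5,-.2,0])
o=[(T1((208,228)),(.055,.014,.035)),(T1((265,230)),(.055,-.014,.035)),(T1((273,488)),(-.075,-.014,.035)),(T1((217,490)),(-.075,.014,.035)),
(S4((547,157)),(-.075,-.014,.035)),(S4((528,205)),(-.075,.014,.035)),(S4((527,238)),(-.075,.014,.003)),(S4((300,97)),(.055,-.014,.035))]
fit([(a[0],a[1],b) for a,b in o],[.5,-.2,0])
for n in("top",): print(proj("top",[[.3,-.4,0],[.5,0,0]]))
E
```

```text
[0.6734 0.1074 0.0796] yaw 4.56 
 [[-1.0, -0.0], [0.3, -0.1], [-0.4, 0.4], [-0.5, 1.0], [-0.3, 0.2], [1.6, -0.4], [-0.1, -0.7], [-1.2, -1.5], [0.1, -2.3], [0.2, -0.2], [-0.9, -0.8]]
[ 0.5003 -0.2674 -0.0581] yaw -3.33 
 [[-0.2, 0.2], [-0.3, 0.3], [-0.3, 0.8], [-0.1, 0.4], [-0.0, -1.0], [-0.7, -1.1], [-0.3, -1.7], [-0.1, -1.6]]
[ 0.4773 -0.2818 -0.0181] yaw -1.04 
 [[-0.0, 0.4], [-0.1, 0.0], [-0.3, 0.5], [-0.5, 0.3], [0.4, -1.1], [-0.1, -3.8], [-0.5, -0.4], [-0.5, -1.4]]
[[408.79175879 269.28669741]
 [292.77201185 215.04117734]]
```

```bash
cat >> h.py <<'E'
def down(yaw,flip=1):
    # tool x down, tool z along flip*(world y rotated by yaw)
    x=np.array([0,0,-1.]);z=flip*np.array([-np.sin(yaw),np.cos(yaw),0]);return R.from_matrix(np.c_[x,np.cross(z,x),z])
def delta(p,Rt):
    from rig import get_obs
    o=get_obs();R0=R.from_rotvec(o["tool_rot"])
    print("t",round(o["time"],2),"tcp",np.round(o["tcp_pos"],4),"w",round(o["gripper_width"],4),"F",np.round(o["contact_force"],1))
    print("shift",np.round(R0.inv().apply(np.array(p)-o["tcp_pos"]),4),"turn",np.round(np.degrees((R0.inv()*Rt).as_rotvec()),2))
def ray(n,uv,z):
    K,r,t=CAM[n];Rm=cv2.Rodrigues(r)[0];d=Rm.T@np.linalg.inv(K)@np.array([*uv,1]);c=-Rm.T@t;return c+d*(z-c[2])/d[2]
E
python3 - <<'E'
from h import *
from rig import *
M=R.from_rotvec(get_obs()["tool_rot"]).as_matrix();print(np.round(M,2))
for n,uv,z in[("dropA",(307,247),.09),("dropB",(209,270),.09),("cup",(423,251),.04),("wash",(429,173),.19),("jar",(348,141),.1),("gel",(147,187),.2)]: print(n,np.round(ray("top",uv,z),3))
for f in(1,-1): delta([.4773,-.2818,.20],down(-.0181,f))
E
```

```text
[[-0.    0.94  0.35]
 [ 0.    0.35 -0.94]
 [-1.   -0.   -0.  ]]
dropA [ 0.379 -0.051  0.09 ]
dropB [0.311 0.273 0.09 ]
cup [ 0.36  -0.445  0.04 ]
wash [ 0.598 -0.448  0.19 ]
jar [ 0.736 -0.199  0.1  ]
gel [0.573 0.446 0.2  ]
t 0.1 tcp [ 0.2204 -0.5842  0.249 ] w 0.0886 F [-0.6  0.7 -0. ]
shift [ 0.0493  0.3471 -0.1922] turn [-1.5828e+02 -3.0000e-02 -1.3000e-01]
t 0.1 tcp [ 0.2204 -0.5842  0.249 ] w 0.0886 F [-0.6  0.7 -0. ]
shift [ 0.0493  0.3471 -0.1922] turn [ 2.172e+01 -9.000e-02  2.000e-02]
```

Call:
step_arm([
  [[0, 0.035, -0.02], [3, 0, 0], 1],
  [[0, 0.08, -0.044], [8, 0, 0], 1],
  [[0, 0.12, -0.068], [13, 0, 0], 1],
  [[0, 0.165, -0.092], [18, 0, 0], 1],
  [[0, 0.21, -0.116], [21.7, 0, 0], 1],
  [[0, 0.25, -0.14], [21.7, 0, 0], 1],
  [[0.02, 0.29, -0.162], [21.7, 0, 0], 1],
  [[0.03, 0.325, -0.182], [21.7, 0, 0], 1],
  [[0.049, 0.347, -0.192], [21.7, 0, 0], 1],
  [[0.049, 0.347, -0.192], [21.7, 0, 0], 1],
])

```text
time: 1.1
tcp_pos: [0.4795, -0.2774, 0.1985]
tool_rot: [1.219, 1.209, -1.216]
contact_force: [-1.0, 0.9, -0.2]
gripper_width: 0.0882
```

Run:
```python
from h import *
from rig import *
delta([.4773,-.2818,.018],down(-.0181,-1))
for n in("side","top"):
    cv2.imwrite(f"pics/{n}1.png",read_camera(n)["color"])
```

```text
t 1.1 tcp [ 0.4795 -0.2774  0.1985] w 0.0882 F [-1.   0.9 -0.2]
shift [ 0.1805 -0.0018  0.0052] turn [ 0.47 -0.26  0.11]
```

View pics/side1.png

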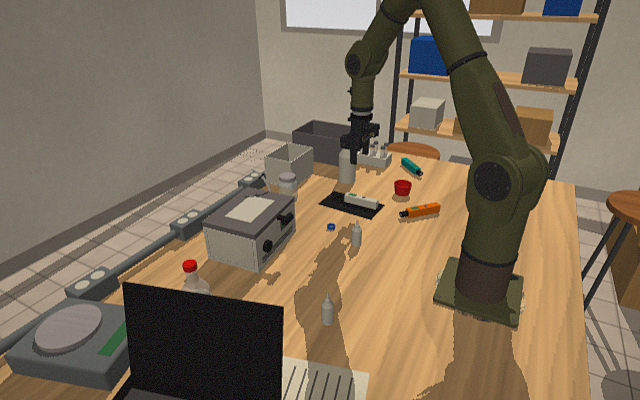

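Call:
step_arm([
  [[0.03, 0, 0.002], [0.2, 0, 0], 1],
  [[0.06, 0, 0.002], [0.2, 0, 0], 1],
  [[0.1, 0, 0.002], [0.2, 0, 0], 1],
  [[0.12, 0, 0.002], [0.2, 0, 0], 1],
  [[0.12, 0, 0.002], [0.2, 0, 0], 1],
  [[0.12, 0, 0.002], [0.2, 0, 0], 1],
])

```text
time: 1.8
tcp_pos: [0.477, -0.2864, 0.0816]
tool_rot: [1.226, 1.197, -1.227]
contact_force: [0.7, -0.5, 0.0]
gripper_width: 0.0885
```

Run:
```python
from h import *
from rig import *
delta([.4773,-.2818,.018],down(-.0181,-1))
c=read_camera("side")["color"];cv2.imwrite("pics/s2.png",cv2.resize(c[110:230,290:420],None,fx=6,fy=4.9))
c=read_camera("top")["color"];cv2.imwrite("pics/t2.png",cv2.resize(c[150:260,320:450],None,fx=5,fy=5))
```

```text
t 1.8 tcp [ 0.477  -0.2864  0.0816] w 0.0885 F [ 0.7 -0.5  0. ]
shift [ 0.0635  0.0002 -0.0047] turn [-0.33  0.08 -0.02]
```

View pics/s2.png

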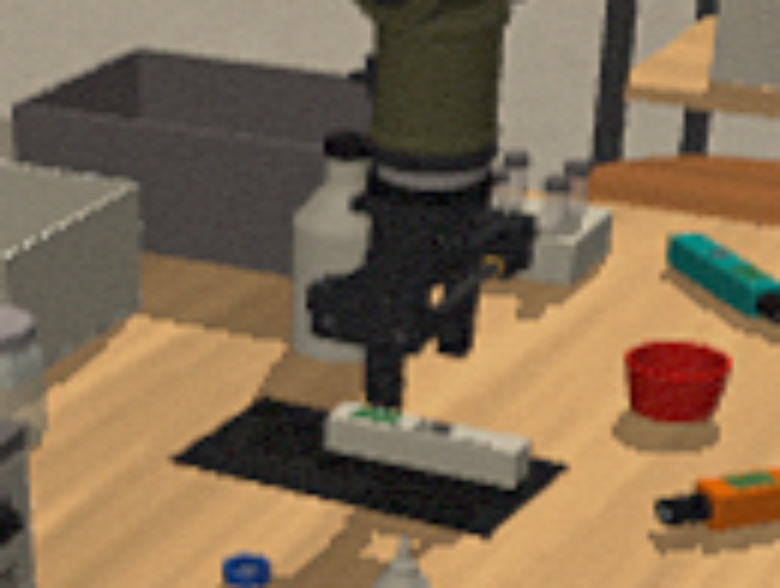

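View pics/t2.png

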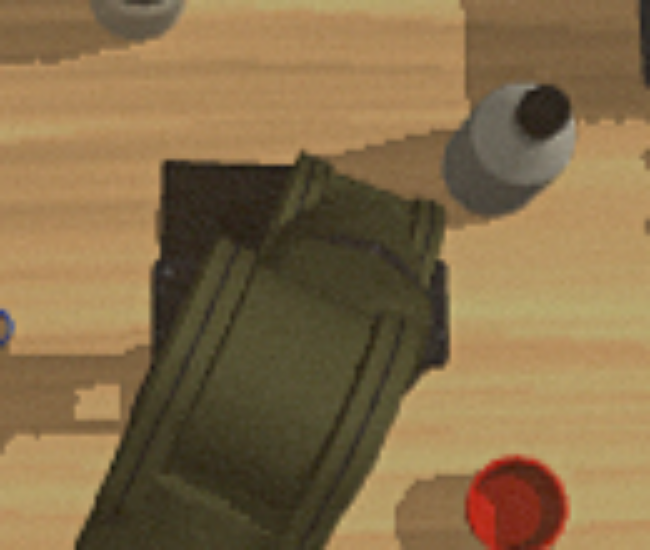

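Call:
step_arm([
  [[0.02, 0, -0.0045], [0, 0, 0], 1],
  [[0.04, 0, -0.0045], [0, 0, 0], 1],
  [[0.055, 0, -0.0045], [0, 0, 0], 1],
  [[0.0635, 0, -0.0045], [0, 0, 0], 1],
  [[0.0635, 0, -0.0045], [0, 0, 0], 1],
  [[0.0635, 0, -0.0045], [0, 0, 0], 0],
  [[0.0635, 0, -0.0045], [0, 0, 0], -0.6],
  [[0.0635, 0, -0.0045], [0, 0, 0], -1],
  [[0.0635, 0, -0.0045], [0, 0, 0], -1],
  [[0.0635, 0, -0.0045], [0, 0, 0], -1],
])

```text
time: 2.9
tcp_pos: [0.4777, -0.2802, 0.0175]
tool_rot: [1.225, 1.199, -1.225]
contact_force: [0.6, 0.4, -0.7]
gripper_width: 0.0504
```

Call:
step_arm([
  [[0, 0, 0], [0, 0, 0], -1],
  [[0, 0, 0], [0, 0, 0], -1],
  [[0, 0, 0], [0, 0, 0], -1],
])

```text
time: 3.2
tcp_pos: [0.4776, -0.2803, 0.0172]
tool_rot: [1.225, 1.199, -1.225]
contact_force: [0.1, -0.5, -0.4]
gripper_width: 0.0279
```

Call:
step_arm([
  [[0, 0, 0], [0, 0, 0], -1],
  [[0, 0, 0], [0, 0, 0], -1],
  [[-0.01, 0, 0], [0, 0, 0], -1],
  [[-0.03, 0, 0], [0, 0, 0], -1],
  [[-0.055, 0, 0], [0, 0, 0], -1],
  [[-0.08, 0, 0], [0, 0, 0], -1],
  [[-0.11, 0, 0], [0, 0, 0], -1],
  [[-0.14, 0, 0], [0, 0, 0], -1],
  [[-0.15, 0, 0], [0, 0, 0], -1],
  [[-0.15, 0, 0], [0, 0, 0], -1],
])

```text
time: 4.2
tcp_pos: [0.4782, -0.2805, 0.1686]
tool_rot: [1.225, 1.196, -1.224]
contact_force: [-0.3, -0.2, -1.2]
gripper_width: 0.0275
```

Run:
```python
from h import *
from rig import *
delta([.4366,.1588,.17],down(.0796,-1))
c=read_camera("side")["color"];cv2.imwrite("pics/s3.png",cv2.resize(c[80:230,260:430],None,fx=4.5,fy=4))
```

```text
t 4.2 tcp [ 0.4782 -0.2805  0.1686] w 0.0275 F [-0.3 -0.2 -1.2]
shift [-0.0021 -0.051  -0.4383] turn [-5.79  0.08 -0.15]
```

View pics/s3.png

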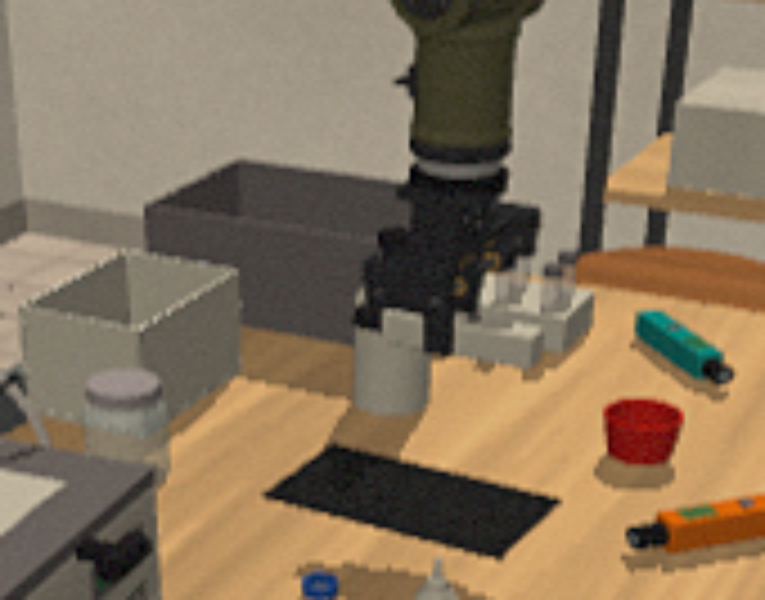

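Call:
step_arm([
  [[-0.003, -0.002, -0.015], [0, 0, 0], -1],
  [[-0.006, -0.008, -0.045], [-0.5, 0, 0], -1],
  [[-0.01, -0.012, -0.085], [-1, 0, 0], -1],
  [[-0.01, -0.02, -0.125], [-1.6, 0, 0], -1],
  [[-0.01, -0.025, -0.165], [-2.2, 0, 0], -1],
  [[-0.01, -0.03, -0.205], [-2.8, 0, 0], -1],
  [[-0.01, -0.036, -0.245], [-3.4, 0, 0], -1],
  [[-0.01, -0.042, -0.285], [-4, 0, 0], -1],
  [[-0.01, -0.047, -0.325], [-4.6, 0, 0], -1],
  [[-0.01, -0.05, -0.36], [-5.3, 0, 0], -1],
])

```text
time: 5.25
tcp_pos: [0.4329, 0.0836, 0.1761]
tool_rot: [1.153, 1.246, -1.157]
contact_force: [0.2, 0.2, -1.4]
gripper_width: 0.0277
```

Run:
```python
from h import *
delta([.4366,.1588,.17],down(.0796,-1))
```

```text
t 5.25 tcp [0.4329 0.0836 0.1761] w 0.0277 F [ 0.2  0.2 -1.4]
shift [ 0.0061  0.0093 -0.0747] turn [-0.33 -0.    0.21]
```

Call:
step_arm([
  [[0, 0.005, -0.025], [-0.3, 0, 0.2], -1],
  [[0.005, 0.009, -0.05], [-0.3, 0, 0.2], -1],
  [[0.005, 0.009, -0.07], [-0.3, 0, 0.2], -1],
  [[0.025, 0.009, -0.073], [-0.3, 0, 0.2], -1],
  [[0.05, 0.009, -0.073], [-0.3, 0, 0.2], -1],
  [[0.075, 0.009, -0.073], [-0.3, 0, 0.2], -1],
  [[0.09, 0.009, -0.073], [-0.3, 0, 0.2], -1],
  [[0.09, 0.009, -0.073], [-0.3, 0, 0.2], -1],
  [[0.09, 0.009, -0.073], [-0.3, 0, 0.2], -1],
  [[0.09, 0.009, -0.073], [-0.3, 0, 0.2], -1],
])

```text
time: 6.25
tcp_pos: [0.439, 0.1546, 0.0876]
tool_rot: [1.155, 1.242, -1.15]
contact_force: [0.5, 0.1, -1.7]
gripper_width: 0.0275
```

Run:
```python
from h import *
from rig import *
delta([.4366,.1588,.0635],down(.0796,-1))
c=read_camera("side")["color"];cv2.imwrite("pics/s4.png",cv2.resize(c[160:290,190:350],None,fx=5,fy=4.6))
c=read_camera("top")["color"];cv2.imwrite("pics/t4.png",cv2.resize(c[110:290,200:360],None,fx=5,fy=3.3))
```

```text
t 6.25 tcp [0.439  0.1546 0.0876] w 0.0275 F [ 0.5  0.1 -1.7]
shift [ 0.0241 -0.0021 -0.0044] turn [-0.17 -0.   -0.22]
```

View pics/s4.png

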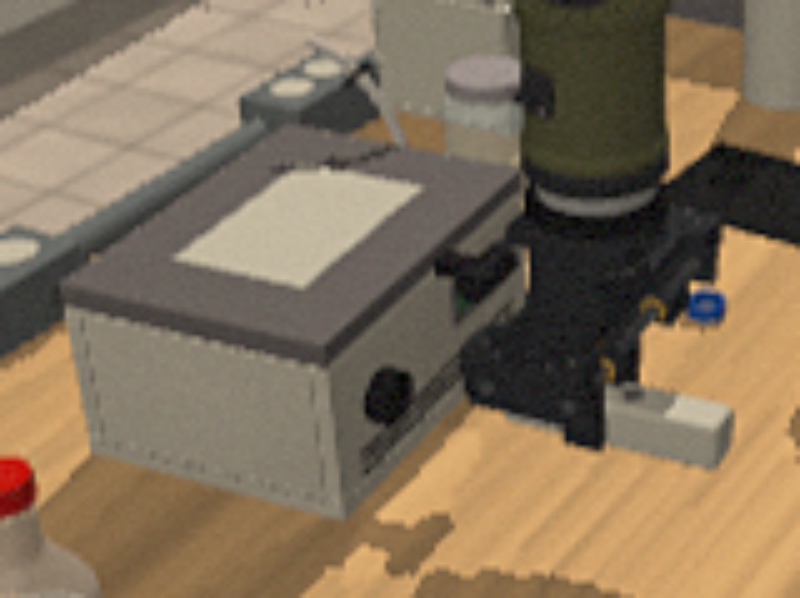

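View pics/t4.png

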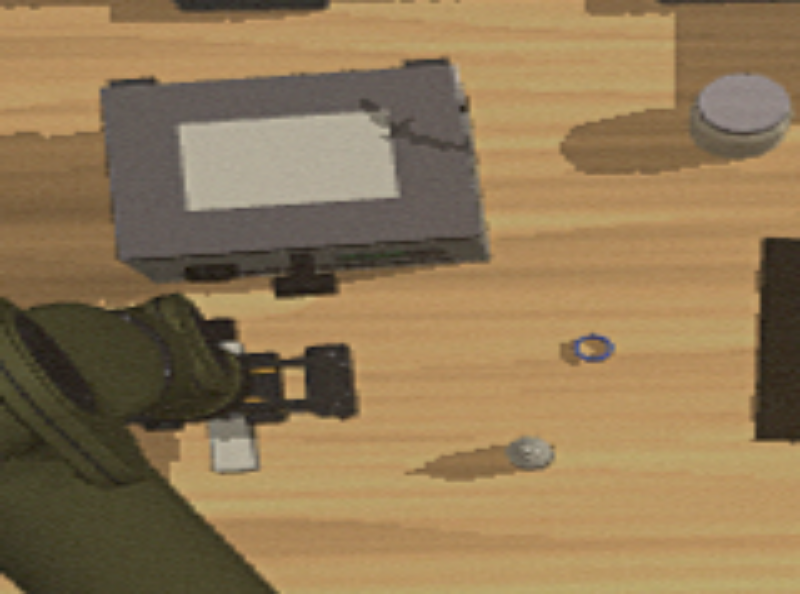

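Call:
step_arm([
  [[0.01, -0.001, -0.002], [-0.1, 0, -0.2], -1],
  [[0.02, -0.002, -0.004], [-0.2, 0, -0.2], -1],
  [[0.0241, -0.002, -0.0044], [-0.2, 0, -0.2], -1],
  [[0.0241, -0.002, -0.0044], [-0.2, 0, -0.2], -1],
  [[0.0241, -0.002, -0.0044], [-0.2, 0, -0.2], -1],
  [[0.0241, -0.002, -0.0044], [-0.2, 0, -0.2], -1],
])

```text
time: 6.95
tcp_pos: [0.437, 0.1584, 0.0632]
tool_rot: [1.15, 1.246, -1.15]
contact_force: [1.0, 0.1, -1.9]
gripper_width: 0.0277
```

Run:
```python
from h import *
from rig import *
delta([.4366,.1588,.0635],down(.0796,-1))
c=read_camera("side")["color"];cv2.imwrite("pics/s5.png",cv2.resize(c[210:270,250:350],None,fx=8,fy=8))
c=read_camera("top")["color"];cv2.imwrite("pics/t5.png",cv2.resize(c[160:260,220:290],None,fx=6,fy=6))
```

```text
t 6.95 tcp [0.437  0.1584 0.0632] w 0.0277 F [ 1.   0.1 -1.9]
shift [-0.0003 -0.0003 -0.0004] turn [ 0.    0.01 -0.01]
```

View pics/s5.png

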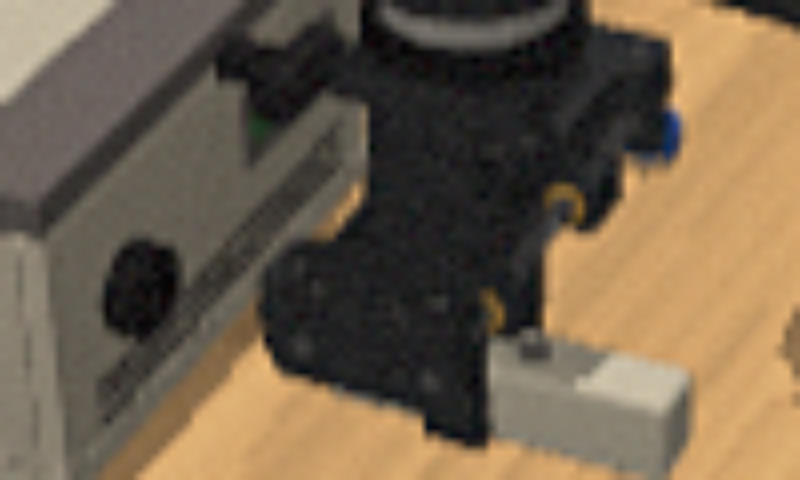

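View pics/t5.png

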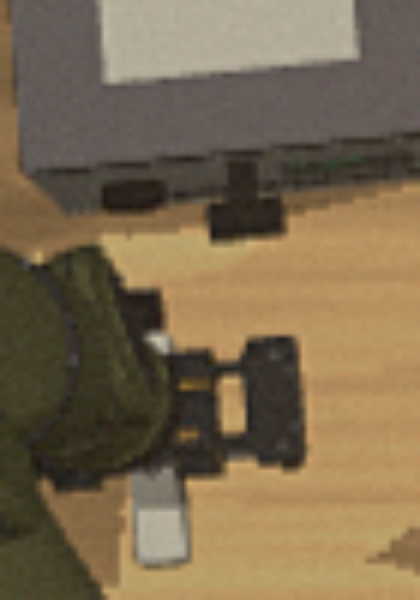

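Run:
```python
from h import *
H=[.6734,.1074,.0796];T=[.4370,.1584,.0796]
L=[(-.075,.014,.032),(-.075,-.014,.032),(-.075,.014,0),(.08,0,.016),(.055,.014,.032)]
P=place(T,L);P[:,2]+=.0490
Q=place(H,[(-.102,.07,.065),(-.127,.02,.13),(-.127,-.02,.13),(-.127,0,.125)])
for n,x0,y0,k in(("side",250,210,8),("top",220,160,6)):
  f=lambda A:np.round((proj(n,A)-[x0,y0]+.5)*k-.5).astype(int).tolist()
  print(n,f(P),"spot/handle",f(Q))
print(Q)
```

```text
side [[664, 408], [695, 361], [664, 483], [277, 316], [319, 318]] spot/handle [[156, 285], [272, 80], [323, 28], [299, 65]]
top [[133, 568], [183, 563], [143, 571], [142, 295], [115, 337]] spot/handle [[134, 210], [209, 224], [281, 216], [246, 221]]
[[0.56615686 0.16906772 0.065     ]
 [0.54521181 0.11723814 0.13      ]
 [0.54839245 0.0773648  0.13      ]
 [0.54680213 0.09730147 0.125     ]]
```

Call:
step_arm([
  [[0, 0, 0], [0, 0, 0], -1],
  [[0, 0, 0], [0, 0, 0], -1],
  [[0, 0, 0], [0, 0, 0], -1],
  [[0, 0, 0], [0, 0, 0], -1],
  [[0, 0, 0], [0, 0, 0], -1],
  [[0, 0, 0], [0, 0, 0], -1],
  [[0, 0, 0], [0, 0, 0], -1],
  [[0, 0, 0], [0, 0, 0], -1],
  [[0, 0, 0], [0, 0, 0], -1],
  [[0, 0, 0], [0, 0, 0], -1],
])

```text
time: 8.05
tcp_pos: [0.4369, 0.1585, 0.0631]
tool_rot: [1.15, 1.246, -1.15]
contact_force: [-0.0, -0.6, -0.8]
gripper_width: 0.0276
```

Call:
step_arm([
  [[0, 0, 0], [0, 0, 0], -1],
  [[0, 0, 0], [0, 0, 0], -1],
  [[0, 0, 0], [0, 0, 0], -1],
  [[0, 0, 0], [0, 0, 0], -1],
  [[0, 0, 0], [0, 0, 0], -1],
  [[0, 0, 0], [0, 0, 0], -1],
  [[0, 0, 0], [0, 0, 0], -1],
  [[0, 0, 0], [0, 0, 0], -1],
  [[0, 0, 0], [0, 0, 0], -1],
  [[0, 0, 0], [0, 0, 0], -1],
])

```text
time: 9.05
tcp_pos: [0.4369, 0.1585, 0.0631]
tool_rot: [1.15, 1.246, -1.15]
contact_force: [-0.2, -0.6, -0.7]
gripper_width: 0.0275
```

Call:
step_arm([
  [[0, 0, 0], [0, 0, 0], -1],
  [[0, 0, 0], [0, 0, 0], -1],
  [[-0.01, 0, 0], [0, 0, 0], -1],
  [[-0.03, 0, 0], [0, 0, 0], -1],
  [[-0.055, 0, 0], [0, 0, 0], -1],
  [[-0.085, 0, 0], [0, 0, 0], -1],
  [[-0.11, 0, 0], [0, 0, 0], -1],
  [[-0.11, 0, 0.005], [0, 0, 0], -1],
  [[-0.11, 0, 0.02], [0, 0, 0], -1],
  [[-0.11, 0, 0.05], [0, 0, 0], -1],
])

```text
time: 10.05
tcp_pos: [0.4406, 0.1102, 0.173]
tool_rot: [1.148, 1.249, -1.146]
contact_force: [0.8, -0.4, -0.2]
gripper_width: 0.0275
```

Run:
```python
from h import *
delta([.495,-.267,.17],down(-.05,-1))
```

```text
t 10.05 tcp [0.4406 0.1102 0.173 ] w 0.0275 F [ 0.8 -0.4 -0.2]
shift [0.0025 0.0223 0.3804] turn [ 7.71 -0.08 -0.02]
```

Call:
step_arm([
  [[0, 0.002, 0.03], [0.5, 0, 0], -1],
  [[0, 0.004, 0.065], [1.5, 0, 0], -1],
  [[0, 0.006, 0.105], [2.5, 0, 0], -1],
  [[0, 0.008, 0.145], [3.5, 0, 0], -1],
  [[0, 0.01, 0.185], [4.5, 0, 0], -1],
  [[0, 0.013, 0.225], [5.5, 0, 0], -1],
  [[0, 0.016, 0.265], [6.5, 0, 0], -1],
  [[0, 0.018, 0.305], [7.5, 0, 0], -1],
  [[0, 0.02, 0.345], [7.7, 0, 0], -1],
  [[0, 0.022, 0.37], [7.7, 0, 0], -1],
])

```text
time: 11.05
tcp_pos: [0.491, -0.2624, 0.1725]
tool_rot: [1.251, 1.181, -1.254]
contact_force: [-0.1, 0.0, -0.8]
gripper_width: 0.0277
```

Run:
```python
from h import *
delta([.495,-.267,.06],down(-.05,-1))
```

```text
t 11.05 tcp [ 0.491  -0.2624  0.1725] w 0.0277 F [-0.1  0.  -0.8]
shift [0.1125 0.0044 0.0042] turn [-0.5   0.09  0.06]
```

Call:
step_arm([
  [[0.01, 0.003, 0.002], [0, 0, 0], -1],
  [[0.04, 0.003, 0.002], [0, 0, 0], -1],
  [[0.075, 0.003, 0.002], [0, 0, 0], -1],
  [[0.1, 0.003, 0.002], [0, 0, 0], -1],
  [[0.1125, 0.003, 0.002], [0, 0, 0], -1],
  [[0.1125, 0.003, 0.002], [0, 0, 0], -1],
  [[0.1125, 0.003, 0.002], [0, 0, 0], -1],
])

```text
time: 11.75
tcp_pos: [0.4954, -0.2602, 0.061]
tool_rot: [1.249, 1.183, -1.249]
contact_force: [0.2, -0.1, -0.6]
gripper_width: 0.0283
```

Run:
```python
from h import *
from rig import *
delta([.495,-.267,.0177],down(-.05,-1))
c=read_camera("side")["color"];cv2.imwrite("pics/s6.png",cv2.resize(c[150:230,300:410],None,fx=7,fy=7))
```

```text
t 11.75 tcp [ 0.4954 -0.2602  0.061 ] w 0.0283 F [ 0.2 -0.1 -0.6]
shift [ 0.0433 -0.0001  0.0068] turn [-0.24  0.   -0.02]
```

View pics/s6.png

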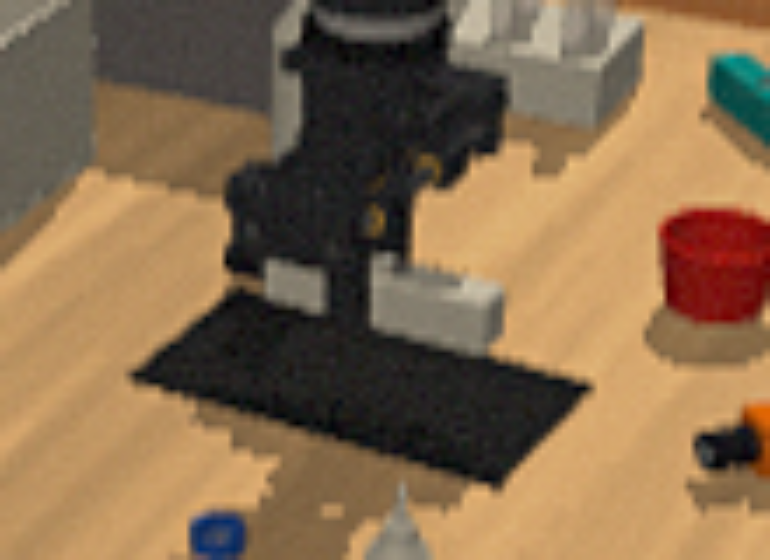

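Call:
step_arm([
  [[0.01, 0, 0.004], [0, 0, 0], -1],
  [[0.022, 0, 0.0068], [0, 0, 0], -1],
  [[0.032, 0, 0.0068], [0, 0, 0], -1],
  [[0.038, 0, 0.0068], [0, 0, 0], -1],
  [[0.041, 0, 0.0068], [0, 0, 0], -1],
  [[0.043, 0, 0.0068], [0, 0, 0], -1],
  [[0.0435, 0, 0.0068], [0, 0, 0], -1],
  [[0.0435, 0, 0.0068], [0, 0, 0], -1],
])

```text
time: 12.6
tcp_pos: [0.495, -0.2673, 0.0173]
tool_rot: [1.249, 1.182, -1.249]
contact_force: [-0.1, 0.3, -1.2]
gripper_width: 0.0274
```

Call:
step_arm([
  [[0.0005, 0, 0], [0, 0, 0], -1],
  [[0.0005, 0, 0], [0, 0, 0], -0.3],
  [[0.0005, 0, 0], [0, 0, 0], -0.1],
  [[0.0005, 0, 0], [0, 0, 0], 0.2],
  [[0.0005, 0, 0], [0, 0, 0], 0.6],
  [[0.0005, 0, 0], [0, 0, 0], 1],
  [[0.0005, 0, 0], [0, 0, 0], 1],
  [[0.0005, 0, 0], [0, 0, 0], 1],
  [[0.0005, 0, 0], [0, 0, 0], 1],
  [[0.0005, 0, 0], [0, 0, 0], 1],
])

```text
time: 13.6
tcp_pos: [0.4948, -0.2673, 0.0166]
tool_rot: [1.249, 1.183, -1.249]
contact_force: [0.4, -0.1, -0.5]
gripper_width: 0.0881
```

Run:
```python
from h import *
from rig import *
delta([.495,-.267,.17],down(-.05,-1))
c=read_camera("side")["color"];cv2.imwrite("pics/s7.png",cv2.resize(c[150:230,300:410],None,fx=7,fy=7))
```

```text
t 13.6 tcp [ 0.4948 -0.2673  0.0166] w 0.0881 F [ 0.4 -0.1 -0.5]
shift [-0.1534  0.0002 -0.0003] turn [-0.26  0.01  0.  ]
```

View pics/s7.png

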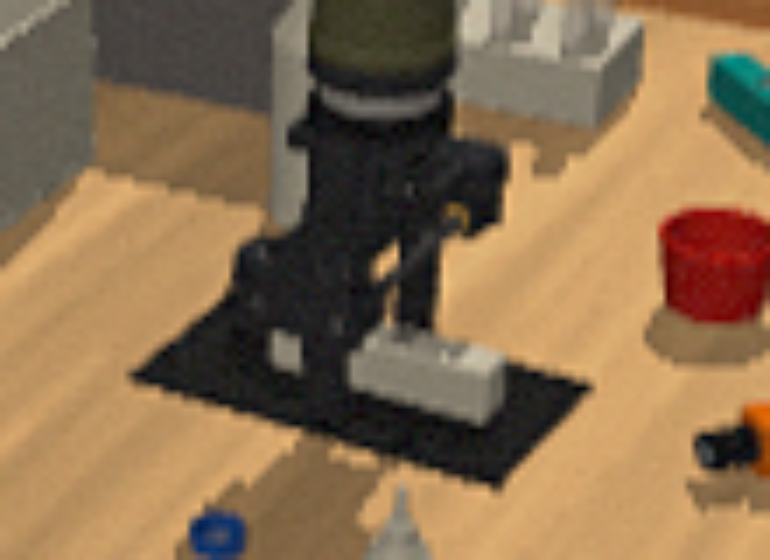

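Thermometer is flat on the mat (body around (270–505, 330–425) in the crop), fingers clear of it. Lift away.

Call:
step_arm([
  [[-0.01, 0, 0], [0, 0, 0], 1],
  [[-0.03, 0, 0], [0, 0, 0], 1],
  [[-0.06, 0, 0], [0, 0, 0], 1],
  [[-0.1, 0, 0], [0, 0, 0], 1],
  [[-0.14, 0, 0], [0, 0, 0], 1],
  [[-0.18, 0, 0], [0, 0, 0], 1],
  [[-0.2, 0, 0], [0, 0, 0], 1],
  [[-0.2, 0, 0], [0, 0, 0], 1],
])

```text
time: 14.45
tcp_pos: [0.4965, -0.2682, 0.2206]
tool_rot: [1.25, 1.175, -1.246]
contact_force: [0.5, -0.0, 0.8]
gripper_width: 0.0878
```

Run:
```python
from h import *
delta([.5468,.0973,.22],down(.0796,-1))
```

```text
t 14.45 tcp [ 0.4965 -0.2682  0.2206] w 0.0878 F [ 0.5 -0.   0.8]
shift [-3.000e-04  3.020e-02 -3.678e-01] turn [-7.7   0.19 -0.38]
```

Call:
step_arm([
  [[0, 0.002, -0.03], [-0.5, 0, 0], 1],
  [[0, 0.005, -0.065], [-1.5, 0, 0], 1],
  [[0, 0.008, -0.105], [-2.5, 0, 0], 1],
  [[0, 0.011, -0.145], [-3.5, 0, 0], 1],
  [[0, 0.014, -0.185], [-4.5, 0, 0], 1],
  [[0, 0.018, -0.225], [-5.5, 0, 0], 1],
  [[0, 0.022, -0.265], [-6.5, 0, 0], 1],
  [[0, 0.026, -0.305], [-7.5, 0, 0], 1],
  [[0, 0.029, -0.345], [-7.7, 0, 0], 1],
  [[0, 0.03, -0.365], [-7.7, 0, 0], 1],
])

```text
time: 15.45
tcp_pos: [0.544, 0.1003, 0.2158]
tool_rot: [1.147, 1.251, -1.146]
contact_force: [-0.0, 0.6, 0.6]
gripper_width: 0.0882
```

Call:
step_arm([
  [[0, 0, 0], [0, 0, 0], 1],
  [[0, 0, 0], [0, 0, 0], 1],
  [[0, 0, 0], [0, 0, 0], 1],
])

```text
time: 15.75
tcp_pos: [0.5442, 0.0932, 0.2162]
tool_rot: [1.15, 1.244, -1.154]
contact_force: [0.1, -0.3, 1.8]
gripper_width: 0.0882
```

Run:
```python
from h import *
from rig import *
delta([.5468,.0973,.125],down(.0796,-1))
c=read_camera("side")["color"];cv2.imwrite("pics/s8.png",cv2.resize(c[130:260,190:350],None,fx=5,fy=4.6))
c=read_camera("top")["color"];cv2.imwrite("pics/t8.png",cv2.resize(c[110:260,210:410],None,fx=4,fy=4))
```

```text
t 15.75 tcp [0.5442 0.0932 0.2162] w 0.0882 F [ 0.1 -0.3  1.8]
shift [ 0.0912  0.003  -0.0041] turn [-0.15  0.1   0.07]
```

View pics/s8.png

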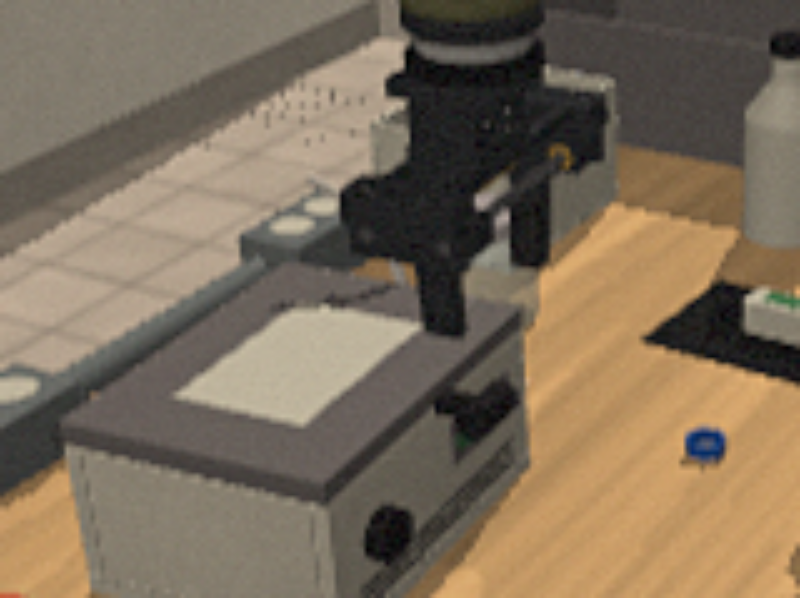

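View pics/t8.png

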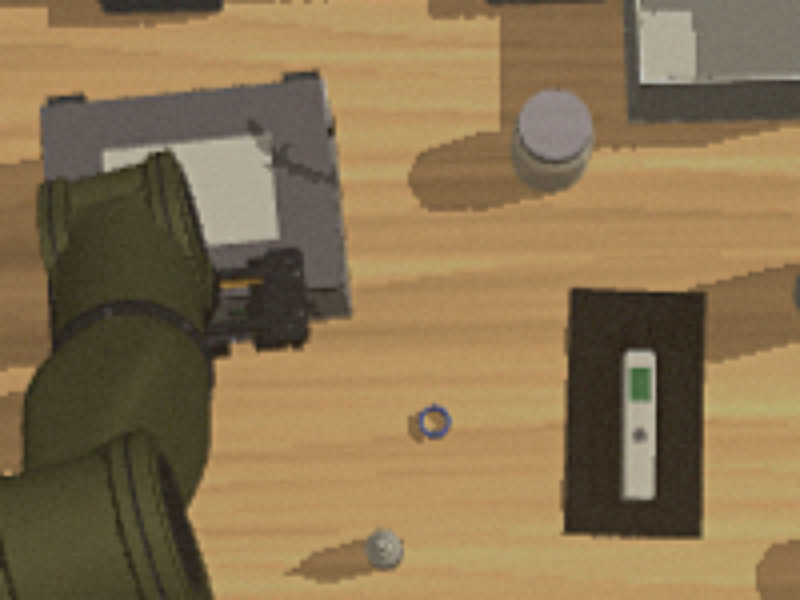

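Call:
step_arm([
  [[0.015, 0.003, -0.004], [0, 0, 0], 1],
  [[0.04, 0.003, -0.004], [0, 0, 0], 1],
  [[0.065, 0.003, -0.004], [0, 0, 0], 1],
  [[0.08, 0.003, -0.004], [0, 0, 0], 1],
  [[0.091, 0.003, -0.004], [0, 0, 0], 1],
  [[0.091, 0.003, -0.004], [0, 0, 0], 1],
  [[0.091, 0.003, -0.004], [0, 0, 0], 1],
])

```text
time: 16.55
tcp_pos: [0.5475, 0.0996, 0.1256]
tool_rot: [1.15, 1.246, -1.15]
contact_force: [-0.8, 0.2, -0.1]
gripper_width: 0.0884
```

Run:
```python
from h import *
from rig import *
delta([.5468,.0973,.125],down(.0796,-1))
c=read_camera("side")["color"];cv2.imwrite("pics/s9.png",cv2.resize(c[180:260,230:330],None,fx=8,fy=7))
```

```text
t 16.55 tcp [0.5475 0.0996 0.1256] w 0.0884 F [-0.8  0.2 -0.1]
shift [ 0.0006 -0.0009  0.0023] turn [-0.    0.01 -0.01]
```

View pics/s9.png

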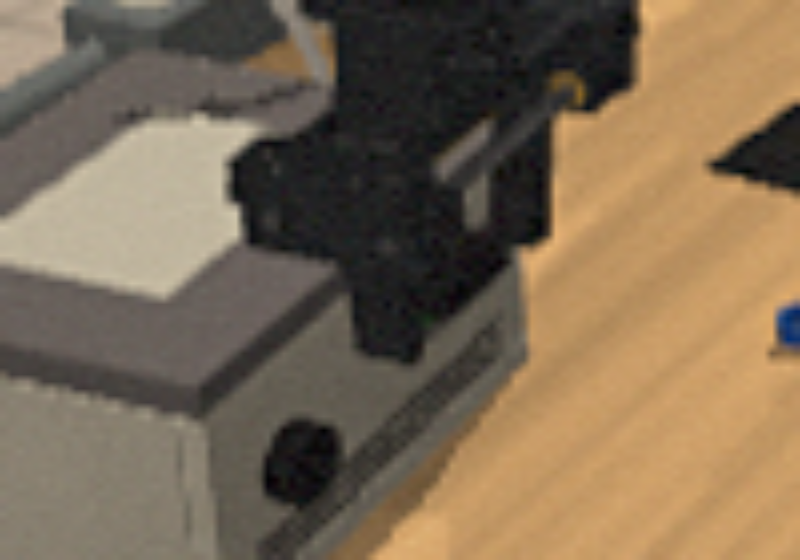

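Fingers straddle the bar. Close.

Call:
step_arm([
  [[0, 0, 0.002], [0, 0, 0], 0.3],
  [[0, 0, 0.002], [0, 0, 0], 0],
  [[0, 0, 0.002], [0, 0, 0], -0.3],
  [[0, 0, 0.002], [0, 0, 0], -1],
  [[0, 0, 0.002], [0, 0, 0], -1],
  [[0, 0, 0.002], [0, 0, 0], -1],
  [[0, 0, 0.002], [0, 0, 0], -1],
  [[0, 0, 0.002], [0, 0, 0], -1],
  [[0, 0, 0.002], [0, 0, 0], -1],
])

```text
time: 17.5
tcp_pos: [0.5475, 0.0982, 0.1256]
tool_rot: [1.15, 1.246, -1.15]
contact_force: [-0.0, 1.4, 0.8]
gripper_width: 0.0398
```

Run:
```python
from h import *
delta([.5468,.0973,.125],down(.0796,-1))
H=np.array([.6734,.1074,.0796])
def hp(a): return place(H,[(.09-.217*np.cos(a)+.009*np.sin(a),0,.115+.217*np.sin(a)+.009*np.cos(a))])[0]
p0=hp(0)
for a in np.r_[np.arange(.1,1.0,.1),.75,.97]: 
    d=hp(a)-p0; print(round(a,2),"toolx",round(-d[2],4),"fwd",round(np.hypot(*d[:2]),4))
```

```text
t 17.5 tcp [0.5475 0.0982 0.1256] w 0.0398 F [-0.   1.4  0.8]
shift [ 0.0006 -0.0007  0.0009] turn [ 0.03 -0.03 -0.  ]
0.1 toolx -0.0216 fwd 0.002
0.2 toolx -0.0429 fwd 0.0061
0.3 toolx -0.0637 fwd 0.0124
0.4 toolx -0.0838 fwd 0.0206
0.5 toolx -0.1029 fwd 0.0309
0.6 toolx -0.121 fwd 0.043
0.7 toolx -0.1377 fwd 0.0568
0.8 toolx -0.1529 fwd 0.0723
0.9 toolx -0.1666 fwd 0.0892
0.75 toolx -0.1455 fwd 0.0644
0.97 toolx -0.1751 fwd 0.1018
```

Call:
step_arm([
  [[-0.005, 0.0003, 0], [0, 0, 0], -1],
  [[-0.0108, 0.0007, 0], [0, 0, 0], -1],
  [[-0.0216, 0.002, 0], [0, 0, 0], -1],
  [[-0.0322, 0.0038, 0], [0, 0, 0], -1],
  [[-0.0429, 0.0061, 0], [0, 0, 0], -1],
  [[-0.0533, 0.009, 0], [0, 0, 0], -1],
  [[-0.0637, 0.0124, 0], [0, 0, 0], -1],
  [[-0.0738, 0.0163, 0], [0, 0, 0], -1],
  [[-0.0838, 0.0206, 0], [0, 0, 0], -1],
  [[-0.0838, 0.0206, 0], [0, 0, 0], -1],
])

```text
time: 18.5
tcp_pos: [0.5688, 0.0999, 0.211]
tool_rot: [1.152, 1.245, -1.148]
contact_force: [1.3, 4.1, -3.4]
gripper_width: 0.0399
```

```bash
cat >> h.py <<'E'
H=np.array([.6734,.1074,.0796])
def hp(a): return place(H,[(.09-.217*np.cos(a)+.009*np.sin(a),0,.115+.217*np.sin(a)+.009*np.cos(a))])[0]
def lidang(p,off=(0.0007,.0009,.0006)):
    s=least_squares(lambda q:hp(q[0])+off-p,[.4]);return s.x[0],s.fun
E
python3 - <<'E'
from h import *
from rig import *
print(lidang(get_obs()["tcp_pos"]))
delta(hp(.4)+[.0007,.0009,.0006],down(.0796,-1))
c=read_camera("side")["color"];cv2.imwrite("pics/s10.png",cv2.resize(c[110:270,190:350],None,fx=5,fy=3.7))
E
```

```text
(np.float64(0.41220990515886163), array([ 4.62808076e-04,  3.41431640e-05, -2.26280861e-04]))
t 18.5 tcp [0.5688 0.0999 0.211 ] w 0.0399 F [ 1.3  4.1 -3.4]
shift [ 0.0026 -0.0007  0.    ] turn [ 0.02 -0.05 -0.12]
```

View pics/s10.png

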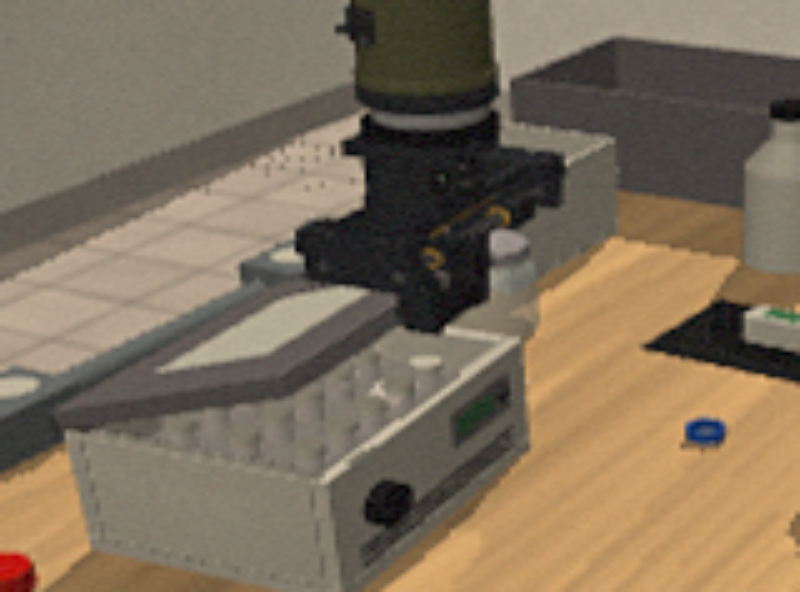

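Call:
step_arm([
  [[-0.006, 0.003, 0], [0, 0, 0], -1],
  [[-0.0125, 0.007, 0], [0, 0, 0], -1],
  [[-0.0191, 0.0106, 0], [0, 0, 0], -1],
  [[-0.028, 0.0165, 0], [0, 0, 0], -1],
  [[-0.0372, 0.0224, 0], [0, 0, 0], -1],
  [[-0.0455, 0.0293, 0], [0, 0, 0], -1],
  [[-0.0539, 0.0362, 0], [0, 0, 0], -1],
  [[-0.0615, 0.044, 0], [0, 0, 0], -1],
  [[-0.0691, 0.0517, 0], [0, 0, 0], -1],
  [[-0.0691, 0.0517, 0], [0, 0, 0], -1],
])

```text
time: 19.55
tcp_pos: [0.6201, 0.104, 0.2793]
tool_rot: [1.151, 1.246, -1.149]
contact_force: [-0.3, 4.8, -2.1]
gripper_width: 0.0395
```

Run:
```python
from h import *
from rig import *
print(lidang(get_obs()["tcp_pos"]))
for a in(.9,.98): delta(hp(a)+[.0007,.0009,.0006],down(.0796,-1))
```

```text
(np.float64(0.8072908930031685), array([ 6.09549546e-04,  5.24664548e-05, -6.94714123e-04]))
t 19.55 tcp [0.6201 0.104  0.2793] w 0.0395 F [-0.3  4.8 -2.1]
shift [-0.0119  0.0163 -0.    ] turn [ 0.01 -0.04 -0.05]
t 19.55 tcp [0.6201 0.104  0.2793] w 0.0395 F [-0.3  4.8 -2.1]
shift [-0.0215  0.0308 -0.    ] turn [ 0.01 -0.04 -0.05]
```

Call:
step_arm([
  [[-0.003, 0.004, 0], [0, 0, 0], -1],
  [[-0.0075, 0.01, 0], [0, 0, 0], -1],
  [[-0.012, 0.0163, 0], [0, 0, 0], -1],
  [[-0.017, 0.0235, 0], [0, 0, 0], -1],
  [[-0.0215, 0.0308, 0], [0, 0, 0], -1],
  [[-0.0225, 0.0325, 0], [0, 0, 0], -1],
  [[-0.0225, 0.0325, 0], [0, 0, 0], -1],
  [[-0.0225, 0.0325, 0], [0, 0, 0], -1],
])

```text
time: 20.35
tcp_pos: [0.6507, 0.1064, 0.3015]
tool_rot: [1.149, 1.248, -1.152]
contact_force: [-3.1, 4.5, 4.0]
gripper_width: 0.0398
```

Run:
```python
from h import *
from rig import *
print(lidang(get_obs()["tcp_pos"]))
for a in(.9,.8,.74): delta(hp(a)+[.0007,.0009,.0006],down(.0796,-1))
c=read_camera("side")["color"];cv2.imwrite("pics/s11.png",cv2.resize(c[80:270,190:350],None,fx=5,fy=3.15))
c=read_camera("top")["color"];cv2.imwrite("pics/t11.png",cv2.resize(c[110:260,210:410],None,fx=4,fy=4))
```

```text
(np.float64(0.9812109592598346), array([ 3.03245851e-04,  8.72455641e-05, -5.06475160e-04]))
t 20.35 tcp [0.6507 0.1064 0.3015] w 0.0398 F [-3.1  4.5  4. ]
shift [ 0.0103 -0.0143 -0.0001] turn [ 0.02 -0.03  0.14]
t 20.35 tcp [0.6507 0.1064 0.3015] w 0.0398 F [-3.1  4.5  4. ]
shift [ 0.024  -0.0312 -0.0001] turn [ 0.02 -0.03  0.14]
t 20.35 tcp [0.6507 0.1064 0.3015] w 0.0398 F [-3.1  4.5  4. ]
shift [ 0.033  -0.0406 -0.0001] turn [ 0.02 -0.03  0.14]
```

View pics/s11.png

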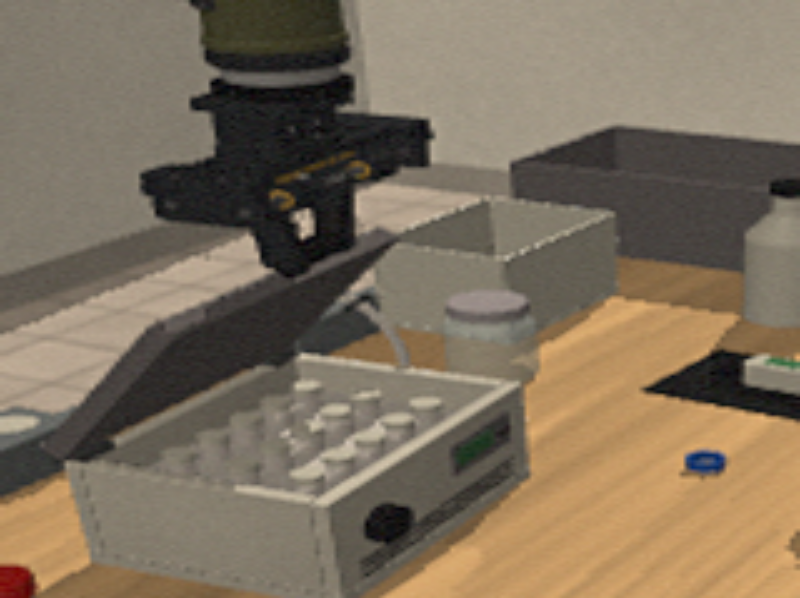

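View pics/t11.png

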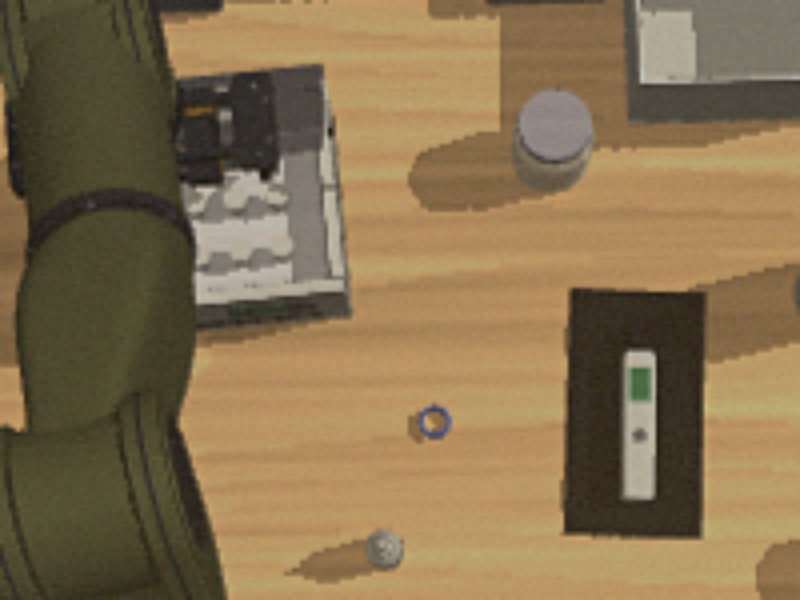

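Call:
step_arm([
  [[0.003, -0.0045, 0], [0, 0, 0], -1],
  [[0.0065, -0.0095, 0], [0, 0, 0], -1],
  [[0.0103, -0.0143, 0], [0, 0, 0], -1],
  [[0.017, -0.023, 0], [0, 0, 0], -1],
  [[0.024, -0.0312, 0], [0, 0, 0], -1],
  [[0.0285, -0.0362, 0], [0, 0, 0], -1],
  [[0.032, -0.0398, 0], [0, 0, 0], -1],
  [[0.033, -0.0408, 0], [0, 0, 0], -1],
  [[0.033, -0.0408, 0], [0, 0, 0], -1],
  [[0.033, -0.0408, 0], [0, 0, 0], -1],
])

```text
time: 21.45
tcp_pos: [0.6106, 0.1032, 0.2689]
tool_rot: [1.15, 1.247, -1.15]
contact_force: [-3.7, 3.9, 3.7]
gripper_width: 0.0398
```

Call:
step_arm([
  [[0, 0, 0], [0, 0, 0], -1],
  [[0, 0, 0], [0, 0, 0], -1],
  [[0, 0, 0], [0, 0, 0], -1],
  [[0, 0, 0], [0, 0, 0], -1],
])

```text
time: 21.85
tcp_pos: [0.6106, 0.1032, 0.2689]
tool_rot: [1.15, 1.247, -1.15]
contact_force: [-3.6, 4.7, 5.2]
gripper_width: 0.0395
```

Run:
```python
from h import *
from rig import *
o=get_obs();a,_=lidang(o["tcp_pos"]);print(a,_,o["joint_vel"].round(4),o["gripper_width"],o["contact_force"])
for b in(.64,.74,.825):
  P=place(H,[(.09-.18*np.cos(b),.12,.115+.18*np.sin(b)),(.09-.18*np.cos(b)+.018*np.sin(b),.12,.115+.18*np.sin(b)+.018*np.cos(b)),(.09-.18*np.cos(b),-.12,.115+.18*np.sin(b))])
  print(b,((proj("side",P)-[190,80]+.5)*[5,3.15]-.5).round(),)
c=read_camera("side")["color"];cv2.imwrite("pics/s12.png",cv2.resize(c[80:270,190:350],None,fx=5,fy=3.15))
c=read_camera("top")["color"];cv2.imwrite("pics/t12.png",c)
```

```text
0.7426303100493848 [-8.96381731e-05  1.48590690e-05  8.79401729e-05] [-0.0011  0.      0.0008  0.0011  0.001   0.0003  0.0007] 0.039521814343491675 [-3.59855141  4.74514526  5.2406278 ]
0.64 [[250. 388.]
 [230. 371.]
 [465. 278.]]
0.74 [[229. 371.]
 [207. 355.]
 [448. 264.]]
0.825 [[209. 358.]
 [186. 342.]
 [432. 252.]]
```

View pics/s12.png

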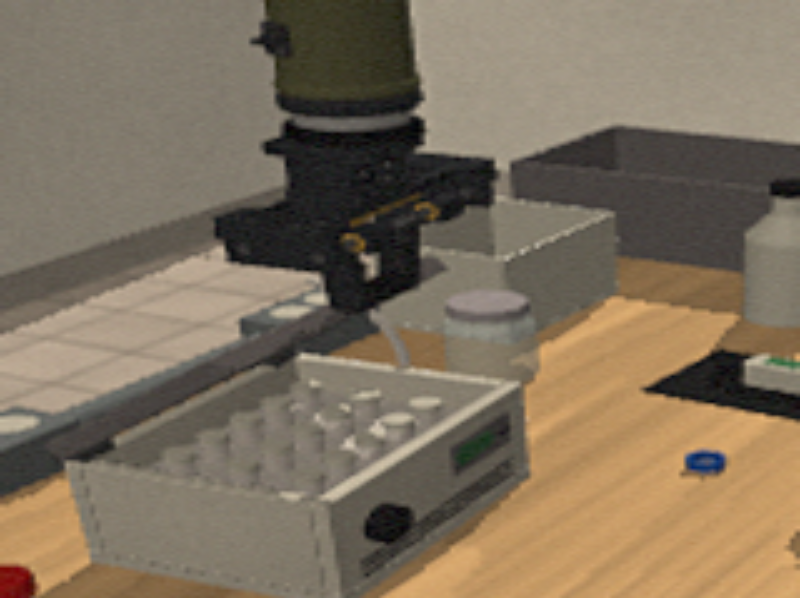

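View pics/t12.png

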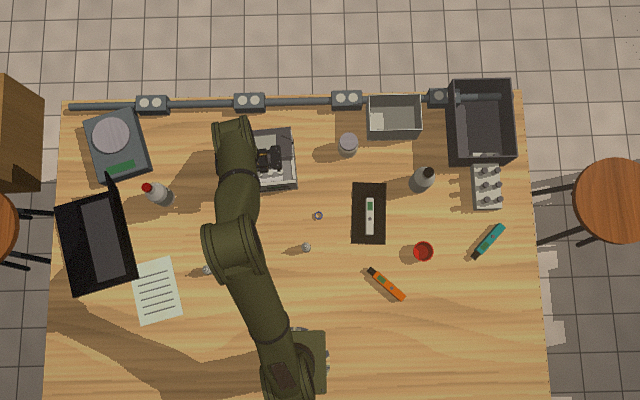

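```bash
python3 -c "
from rig import *
print(close_job())"
```

```text
the job is handed in; nothing more can be done
None
```

I ran the whole job and handed it in at about 22 s of the 67 s allowed. No verdict is reported, so these are my own measurements.

- **Pointing:** I picked the thermometer up off the mat and held it square to the test boss, its nose about 5 cm away, for just over 2 s. By the arm readings, the hold was within about 1 mm of the planned pose. The nose itself was hidden behind the gripper in both views. I checked the aim from the rear corners of the thermometer body, which matched within about 1 pixel.
- **Laying back:** I put it down flat near the middle of the mat and released it. The last top picture shows it still there. The bottles, jar and cup I could see looked unmoved; the arm partly hid one dropper bottle.
- **Lid:** I gripped the handle by its ends (opening 39.8 mm) and raised the lid to 0.98 rad, 7.5° past its balance point. I then eased it back to 0.743 rad, about 6° below balance. It was still gripped, the arm was at rest, and the lid's front corner in the side view agreed with that angle.

No check failed. The side-view fits were off by 1 to 2 pixels (up to 4 at one corner), a few millimetres, which is within the task's tolerances.

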